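Hook a stamping plate into its bed and clamp it with the thumbscrew

ROBOT

A 6-joint arm with a two-finger parallel gripper is mounted at the origin on the work surface. World frame = base frame: x ahead of the robot, y to its left, z up, the work surface at z = 0. Lengths are in m, angles in rad, forces in N, time in s.
With the tool pointing down it reaches from about 0.275 to 0.725 m from the base axis. Payload 15.9 kg.
Tool frame: the origin (TCP) lies between the finger pads, 19 mm behind the fingertips; this is the grasp point; z points along the fingers, y is the line along which they close (so a half turn about z gives the same grasp; the last joint's range is limited). The gripper opens to 85 mm and grips with 20 to 120 N. Pads are 22 mm wide; open, the fingers measure 114 mm over their backs; the gripper's body (76 mm by 85 mm) begins 54 mm behind the grasp point. The pads swing forward as they close: fully open they stand 13 mm farther back than shut.
Start: joints at [1.245, 0.213, -0.034, 1.323, 0, 1.571], TCP at [0.16, 0.474, 0.25] pointing down, gripper open.
Joint ranges: [-2.98, 2.98], [-0.74, 1.72], [-1.14, 1.35], [-2.1, 2.04], [-1.57, 1.44], [-3.14, 3.14]. Speed limits (rad/s): [1.89, 1.89, 2.39, 2.57, 3.14, 3.14].

INTERFACE

Orientations are given as a 3x3 rotation matrix whose columns are the frame's x, y, z axes.
In Python, from cell import sensors, optics, env gives the robot as it stands.
- The arm moves only by the shell command python3 -m jog 'ROWS' [FORCE]. ROWS is JSON, one flat list of numbers, 5 for each row, row after row: the opening, from 0 (shut) to 1 (fully open), then the shift along the world's x, y, z scaled (see below), then the turn about the world's z scaled (see below). In form: [claw, dx, dy, dz, spin, claw, dx, dy, dz, spin, ...]. A call has 1 to 5 rows; each row shifts and turns the commanded pose from where the row before left it; what a row does not reach is not made up. The controller multiplies each number of a shift by 40 mm and each number of a turn by 6 degrees. A row lasts 1/12 s, in which the tool goes at most 41.7 mm and 7.16 degrees, less where a joint would pass 70% of its speed; a pose out of reach is approached as far as the arm can. A call with a number of a shift or a turn outside -1 to 1 is refused whole. A call with a gripper value outside its range is refused whole. The fingers move at their own pace and stop on an object; FORCE is the grip in N (left out, the last holds). Time passes only in rows, so rows that do not move let the fingers close. It gives the time, the measured TCP pose, the force, the opening and the grip force at its end, in the units of the state.
- sensors.observe(): the state, without advancing time (a new reading comes with each control period).
- optics.snapshot(name): name is "scene" or "top" or "wrist"; returns (picture, depth): 420x560x3 uint8, red, green, blue; 420x560 float32, m along the optical axis (not along the pixel's ray), 0 where there is no reading.
- optics.camera_model(name): a dict with "fx", "fy", "cx", "cy" (pixels), "dist_coeffs" ([k1, k2, p1, p2, k3] as OpenCV has them; the pictures are not rectified), "R" (3x3) and "t" (3): a world point X has camera coordinates R X + t. Camera axes: x right, y down, z forward; pixel columns grow to the right and rows downward; lengths in m; the calibration is good to about 2 mm. A picture is of the moment at which its call begins: read the wrist's pose just before it. camera_model takes no time and is no camera call; for the wrist camera it gives the pose at the moment of the call.
- env.finish_job(): hands the job in; it is judged then, once.
Trained networks look in the newest picture that a camera, given by its name, has taken for a name from the list of things; names that differ only in an ending like _2 or _b are one class to them, and where a whole thing is asked for, a point or a joint stands for the part that bears it (a point fixed in the world has none). Each returns a list of dicts, best first, with "conf" (0 to 1); they miss things now and then, are a little off and sometimes report something else, mostly with a low value. They report only what shows in the picture. A call takes as long as a camera call. They do not tell look-alikes from the thing itself.
- optics.trace(target, camera): "pixels" (420x560 bool, what is visible of it) and "centre" ([column, row] in pixels, amid what is visible of it).
The state is a dict: "clock": time; "qpos": joint angles; "joint_velocities": joint speeds; "joint_torque": joint torques, N m; "tcp_pos": TCP position; "tool_rot": TCP orientation; "ft_force": force on the tool from outside, world axes, zero at the start; "torque": the same for the moment, N m; "width": finger opening in m; "grasp_force": force on a finger pad.
Only numpy, scipy, OpenCV 4.12 (cv2) and the standard library are available. Lean on these libraries where they do the work, as an engineer would, in place of code of your own. Each camera call takes 0.05 s, during which the arm holds its last target. There are 200 camera calls.

TASK

Load the stamping plate into the green stamping bed: hook one end of it under the steel lip at the far end, lower it flat into the pocket, then turn the brass knurled thumbscrew clockwise, letting go and taking it afresh as often as needed, until it seats. Stop as soon as the resistance rises, do not force it, then let go. Leave the jar, the hammer and the red form undisturbed.

Things in the scene. Friction and masses are not known exactly. Their poses are not given: they have to be found in the camera images.
- bed: Fixed green stamping bed, steel fittings, 196 mm long (its x), 104 wide; origin on the table under the middle of the pocket; x points from the thumbscrew end to the lip end, z up. Pocket floor 12 mm above the origin; back wall at x = +57 mm, near stops (6 high) at x = -61, side ridges 5 high at y = -38 and +38. Position and yaw vary.
- lip_edge (a point): Middle of the lip's lower near edge, at (47, 0, 23) mm in the bed's frame. The steel lip is 6 thick, 104 wide, overhangs the pocket by 10 mm; its underside is 11 mm above the floor. Only 107 mm of the pocket is open from above, so the 110 mm plate cannot drop in flat: it goes in tilted with its lip end low (about 0.3 rad), edge pushed under the lip, then down.
- tongue_face (a point): Centre of the face of the steel tongue (28 wide, top 12.5 above the floor) that slides between the near stops towards the lip; at x = -65 in the bed's frame with the screw at 0. On top it has a nose 5 mm long, underside 7.5 above the floor, that ends over the plate's near edge. Behind it is a green housing, x = -126 to -70, 60 wide, top 34 mm above the table.
- screw_top (a point): Centre of the top of the thumbscrew's head, at (-100, 0, 66) mm in the bed's frame. The head is an upright brass knurled cylinder, 30 mm in diameter, from 46 to 66 mm above the table, red mark on top, 12 mm neck below. It turns in place about the vertical, without rising or sinking. A pinch from above with the TCP at this point is good.
- screw (a joint): Thumbscrew angle in rad, grows clockwise seen from above; starts between 0 and 0.6, hard stop (seated) at 6.6, so a full turn or so takes several grasps. It drives the tongue 1.7 mm per rad towards the lip, which pushes the plate up to the back wall. Turning takes a steady 0.06 N m until it seats; it stays where it is left.
- twist (a joint): Elastic twist of the brass head against its screw in rad, positive clockwise: 0.5 N m per rad. About 0.12 while turning, climbs steadily once the screw has seated, back to about 0 when let go. Above 0.9 (0.45 N m) the screw is over-tightened.
- plate: Loose aluminium plate, 110 (its x) by 70 by 6 mm, about 0.4 kg, with a brass stamp block in the middle on top: 44 (x) by 34 (y) by 22 high, top 28 mm above the underside. Origin at the centre of the underside, z up. Either end may go under the lip. Starts flat on the table.
- jar: Amber glue jar with a black cap, 60 mm in diameter, 85 high, origin under its centre. A bystander.
- hammer: Hammer 220 mm long lying on the table, origin at its underside. A bystander.
- form: Red purse form, about 97 by 84 by 24 mm, origin at its underside below the round part. A bystander.
Not all that is in view belongs to the job. Of the things like the bed, leave any that is purple; of the rest the smaller one is meant.

How it is judged:
On the way:
1. the plate lies flat in the pocket with its far end under the lip (x of plate in the frame of bed between -0.007 and 0.005 m and y of plate in the frame of bed between -0.006 and 0.006 m and z of plate in the frame of bed below 0.015 m and angle between plate's own z axis and vertical below 0.05 rad and angle between the x axis of plate and the x axis of bed, either way round below 0.15 rad), for 0.2 s.
At the end, for the whole second after the job is handed in: The plate lies flat and still on the pocket floor, right side up (within 2.5 mm in height, 0.035 rad of level), from 3 mm short of to 5 mm past the middle along the bed, within 6 mm across and 0.12 rad in yaw, end under the lip; the thumbscrew is seated (within 0.2 rad of its stop) and let go (x of plate in the frame of bed between -0.003 and 0.005 m and y of plate in the frame of bed between -0.006 and 0.006 m and z of plate in the frame of bed between 0.009 and 0.0145 m and angle between plate's own z axis and vertical below 0.035 rad and angle between the x axis of plate and the x axis of bed, either way round below 0.12 rad and value of joint screw above 6.4 rad and value of joint twist below 0.15 rad and linear speed of plate below 0.02 m/s); the robot touches nothing.
It fails at once if the thumbscrew is over-tightened (more than 0.45 N m) (value of joint twist above 0.9 rad).
It fails at once if the jar is shoved or tipped (distance of jar from where it was at the start of the episode above 0.03 m or angle between jar's own z axis and vertical above 0.4 rad).
It fails at once if the hammer is moved (distance of hammer from where it was at the start of the episode above 0.03 m).
It fails at once if the red form is moved (distance of form from where it was at the start of the episode above 0.03 m).
It also fails if it takes over 72 s, if anything falls off the work surface, if the arm or the gripper's body presses on something with over 40 N, if the wrist force passes 120 N, or if a joint passes its speed limit or range.

## Working session

There is one attempt and no reset: what is moved stays moved. The work goes in short steps, Python scripts to look and compute and a shell command to move; the robot and the scene stay as the last step left them, time stands still between calls to the robot, and variables do not carry over. Pictures are saved under pics/ and viewed, at most 10 in all, crops included, and the job is handed in when it is done.

```bash
mkdir -p pics; ls
cat > h.py <<'E'
import numpy as np, cv2
from cell import sensors, optics, env
def snap(n):
    m=optics.camera_model(n); p,d=optics.snapshot(n); return p,d,m
def cloud(d,m,mask):
    v,u=np.nonzero(mask&(d>0)); z=d[v,u]
    K=np.array([[m['fx'],0,m['cx']],[0,m['fy'],m['cy']],[0,0,1]])
    n=cv2.undistortPoints(np.c_[u,v].astype(float).reshape(-1,1,2),K,np.array(m['dist_coeffs'])).reshape(-1,2)
    C=np.c_[n*z[:,None],z]
    return (C-np.array(m['t']))@np.array(m['R']), u, v
def proj(X,m):
    K=np.array([[m['fx'],0,m['cx']],[0,m['fy'],m['cy']],[0,0,1]])
    return cv2.projectPoints(np.atleast_2d(X).astype(float),cv2.Rodrigues(np.array(m['R']))[0],np.array(m['t'],float),K,np.array(m['dist_coeffs']))[0].reshape(-1,2)
def save(p,f): cv2.imwrite('pics/'+f,cv2.cvtColor(p,cv2.COLOR_RGB2BGR))
E
python3 - <<'E'
from h import *
for n in ['top','scene']:
    p,d,m=snap(n); save(p,n+'0.png')
    for t in ['bed','plate','screw_top','jar','hammer','form']:
        for r in optics.trace(t,n):
            X,u,v=cloud(d,m,r['pixels'])
            print(n,t,round(r['conf'],2),np.round(r['centre']),r['pixels'].sum(),np.round(np.median(X,0),3) if len(X) else '')
E
```

```text
pics
top bed 0.86 [228. 212.] 3144 [0.571 0.133 0.014]
top bed 0.8 [367. 127.] 3025 [ 0.779 -0.231  0.014]
top bed 0.67 [378. 327.] 5974 [ 0.281 -0.244  0.018]
top plate 0.73 [334. 226.] 1167 [ 0.538 -0.145  0.006]
top screw_top 0.96 [364. 131.] 3060 [ 0.78  -0.23   0.014]
top screw_top 0.78 [228. 212.] 3237 [0.572 0.133 0.014]
top screw_top 0.55 [379. 323.] 6104 [ 0.282 -0.243  0.018]
top jar 0.98 [268. 128.] 537 [0.772 0.023 0.083]
top hammer 0.73 [137. 242.] 1121 [0.491 0.347 0.024]
top form 0.56 [432. 232.] 989 [ 0.51  -0.384  0.02 ]
top form 0.5 [228. 213.] 3187 [0.572 0.133 0.014]
scene bed 0.81 [334. 209.] 2657 [0.58  0.12  0.014]
scene bed 0.72 [223. 335.] 6123 [ 0.795 -0.241  0.014]
scene plate 0.82 [221. 237.] 1023 [ 0.557 -0.155  0.006]
scene screw_top 0.81 [220. 333.] 6059 [ 0.796 -0.241  0.014]
scene screw_top 0.74 [333. 208.] 2551 [0.581 0.119 0.014]
scene screw_top 0.58 [151. 184.] 3968 [ 0.297 -0.255  0.02 ]
scene screw_top 0.49 [221. 237.] 1039 [ 0.556 -0.156  0.006]
scene screw_top 0.27 [110. 258.] 1093 [ 0.527 -0.393  0.02 ]
scene jar 0.66 [345. 275.] 1451 [0.801 0.008 0.058]
scene jar 0.63 [334. 212.] 2571 [0.582 0.119 0.014]
scene hammer 0.83 [380. 168.] 821 [0.494 0.341 0.021]
scene form 0.78 [110. 258.] 1168 [ 0.526 -0.392  0.02 ]
```

Run:
```python
import cv2,os
print(os.listdir('pics'))
```

```text
['scene0.png', 'top0.png']
```

View pics/top0.png

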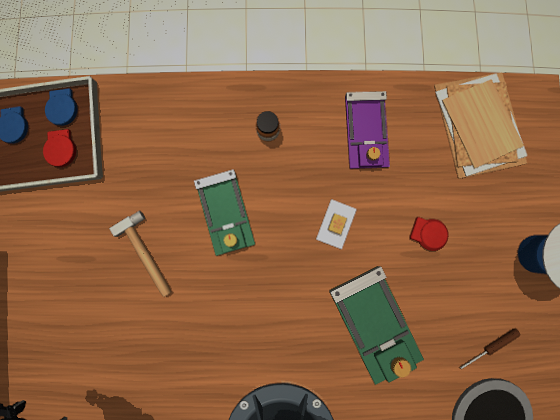

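Run:
```python
from h import *
p,d,m=snap('top'); print(sensors.observe()['clock'])
R=optics.trace('bed','top')
for r in R:
    X,u,v=cloud(d,m,r['pixels']); 
    print(r['centre'],cv2.minAreaRect((X[X[:,2]>0.005,:2]*1000).astype(np.float32)))
    c=p[r['pixels']]; print(np.median(c,0))
    h=X[X[:,2]>0.055]; print('screw top',len(h),h.mean(0) if len(h) else '')
r=optics.trace('plate','top')[0]; X,u,v=cloud(d,m,r['pixels'])
print('plate',cv2.minAreaRect((X[(X[:,2]>.003)&(X[:,2]<.012),:2]*1000).astype(np.float32)))
b=X[X[:,2]>.02]; print('block',cv2.minAreaRect((b[:,:2]*1000).astype(np.float32)),b.mean(0))
q=p[90:330,180:420]; save(cv2.resize(q,(600,600),interpolation=cv2.INTER_CUBIC),'crop0.png')
```

```text
0.75
[226.4, 213.2] ((569.7572631835938, 133.5552978515625), (197.02732849121094, 104.8764877319336), 15.508783340454102)
[ 67. 112.  81.]
screw top 124 [0.50258107 0.11426204 0.06561387]
[375.1, 325.1] ((281.592529296875, -244.42173767089844), (265.862548828125, 141.54046630859375), 24.98406410217285)
[58. 98. 70.]
screw top 296 [ 0.19832904 -0.28185823  0.08576762]
[365.5, 130.4] ((779.5100708007812, -235.2704315185547), (196.54258728027344, 106.40300750732422), 1.300735354423523)
[115.  57. 127.]
screw top 139 [ 0.70832852 -0.23621563  0.06482558]
plate ((537.9478149414062, -147.55123901367188), (70.43993377685547, 109.00062561035156), 67.877197265625)
block ((537.3004760742188, -147.49705505371094), (34.681575775146484, 44.13581085205078), 68.44359588623047) [ 0.53766962 -0.14685941  0.02759964]
```

View pics/crop0.png

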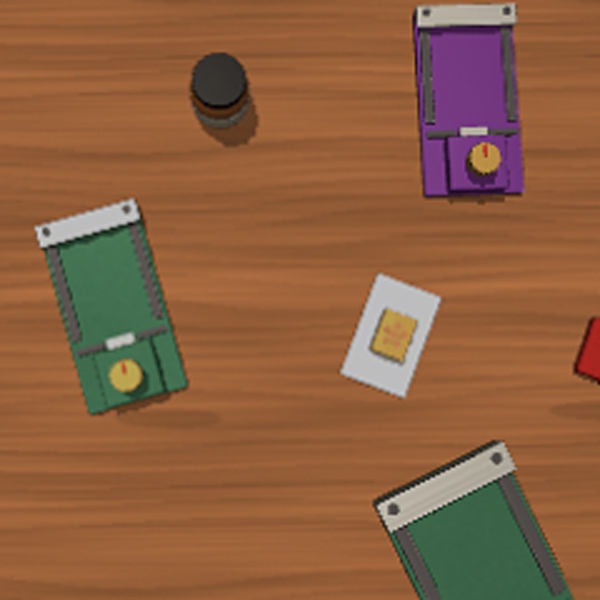

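```bash
python3 - <<'E'
from h import *
s=sensors.observe(); print(s['clock'],s['tcp_pos'],np.round(s['tool_rot'],3),s['width'],s['ft_force'])
E
python3 -m jog '[1,1,-1,0,-1, 1,1,-1,0,-1, 1,1,-1,0,-1, 1,1,-1,0,-1, 1,1,-1,0,-1]'; python3 -m jog '[1,1,-1,0,0, 1,1,-1,0,0, 1,1,-1,0,0, 1,0,-1,0,0, 1,0,-1,0,0]'
```

```text
0.85 [0.16003047 0.47366701 0.24998906] [[-0.947  0.32  -0.   ]
 [ 0.32   0.947 -0.   ]
 [ 0.    -0.    -1.   ]] 0.08542541680382354 [ 0.0070583  -0.3032978   0.39520656]
clock: 1.27
tcp_pos: [0.3082, 0.3248, 0.2502]
tool_rot: [[-0.657, 0.754, 0.0], [0.754, 0.657, 0.0], [0.0, 0.0, -1.0]]
ft_force: [0.5, 1.8, -0.3]
width: 0.0854
grasp_force: 0.0
clock: 1.68
tcp_pos: [0.3965, 0.1563, 0.2496]
tool_rot: [[-0.66, 0.751, -0.001], [0.751, 0.66, -0.0], [0.0, -0.001, -1.0]]
ft_force: [0.7, -0.6, 0.5]
width: 0.085
grasp_force: 0.0
```

```bash
python3 -m jog '[1,0.35,-0.8,0,0.5, 1,0.35,-0.8,0,0.5, 1,0.35,-0.8,0,0.5, 1,0.35,-0.8,0,0.5, 1,0.35,-0.8,0,0.5]' >/dev/null; python3 -m jog '[1,0.35,-0.8,-0.4,0.5, 1,0.35,-0.8,-0.4,0.5, 1,0.35,-0.8,-0.4,0.5, 1,0.35,-0.8,-0.4,0.5, 1,0,0,0,0]'; python3 -m jog '[1,0,0,0,0,1,0,0,0,0]';  python3 - <<'E'
from h import *
s=sensors.observe(); print(s['qpos'],np.degrees(np.arctan2(s['tool_rot'][1][1],s['tool_rot'][0][1])))
p,d,m=snap('wrist'); save(p,'wrist1.png'); print(optics.camera_model('wrist')['R'])
for r in optics.trace('plate','wrist'):
    X,u,v=cloud(d,m,r['pixels'])
    a=X[(X[:,2]>.003)&(X[:,2]<.012),:2]; b=X[X[:,2]>.02]
    print('plate',r['conf'],len(a),cv2.minAreaRect((a*1000).astype(np.float32)),np.median(X[:,2]))
    if len(b): print('block',cv2.minAreaRect((b[:,:2]*1000).astype(np.float32)),b.mean(0))
E
```

```text
clock: 2.52
tcp_pos: [0.522, -0.1344, 0.1826]
tool_rot: [[-0.929, 0.369, -0.003], [0.369, 0.929, -0.0], [0.003, -0.001, -1.0]]
ft_force: [-1.6, -0.1, -0.1]
width: 0.0855
grasp_force: 0.0
clock: 2.68
tcp_pos: [0.5216, -0.1298, 0.1861]
tool_rot: [[-0.929, 0.37, -0.0], [0.37, 0.929, 0.0], [0.0, 0.0, -1.0]]
ft_force: [0.2, 0.1, -0.1]
width: 0.085
grasp_force: 0.0
[-2.44015495e-01  3.09260994e-01 -6.95140139e-02  1.19234275e+00
  1.98563474e-04  1.35168874e-01] 68.2743326803415
[[ 0.37009092  0.92899396  0.00171404]
 [ 0.89462185 -0.35689386  0.26884663]
 [ 0.25036863 -0.09796428 -0.96318147]]
plate 0.61 7974 ((537.3548583984375, -149.81698608398438), (70.29044342041016, 110.6359634399414), 67.88432312011719) 0.006137982614591198
block ((537.0017700195312, -149.79583740234375), (33.68026351928711, 44.22549057006836), 68.3541030883789) [ 0.53592399 -0.14906425  0.02780178]
```

```bash
python3 -m jog '[1,0.21,-0.395,-0.8,0, 1,0,0,-0.8,0, 1,0,0,-0.8,0, 1,0,0,-0.8,0, 1,0,0,-0.65,0]' 30; python3 -m jog '[1,0,0,0,0,1,0,0,0,0]';  python3 -m jog '[0.3,0,0,0,0,0,0,0,0,0,0,0,0,0,0,0,0,0,0,0,0,0,0,0,0]'
```

```text
clock: 3.2
tcp_pos: [0.5298, -0.1447, 0.0308]
tool_rot: [[-0.93, 0.368, 0.0], [0.368, 0.93, -0.0], [-0.0, 0.0, -1.0]]
ft_force: [-0.0, -0.3, -0.7]
width: 0.0851
grasp_force: 0.0
clock: 3.37
tcp_pos: [0.5297, -0.1449, 0.0323]
tool_rot: [[-0.93, 0.368, -0.001], [0.368, 0.93, 0.0], [0.001, -0.0, -1.0]]
ft_force: [0.6, -0.4, 1.1]
width: 0.0855
grasp_force: 0.0
clock: 3.78
tcp_pos: [0.5308, -0.146, 0.0332]
tool_rot: [[-0.929, 0.369, 0.002], [0.369, 0.929, -0.001], [-0.002, 0.0, -1.0]]
ft_force: [-1.1, -0.9, 9.2]
width: 0.0331
grasp_force: 29.2
```

```bash
python3 -m jog '[0,0,0,0.5,0, 0,0,0,0.8,0, 0,0,0,0.8,0, 0,0,0,0.8,0,0,0,0,0.5,0]'; python3 -m jog '[0,0,0,0,0,0,0,0,0,0,0,0,0,0,0]';  python3 - <<'E'
from h import *
p,d,m=snap('scene'); 
for r in optics.trace('plate','scene')[:2]:
    X,u,v=cloud(d,m,r['pixels']); print(r['conf'],r['centre'],np.median(X,0),np.percentile(X[:,2],[2,20,50,80,98]))
s=sensors.observe(); u,v=proj(s['tcp_pos'],m)[0].astype(int); print(u,v)
save(cv2.resize(p[v-80:v+80,u-100:u+100],(800,640))[:600],'lift.png')
E
```

```text
clock: 4.2
tcp_pos: [0.5306, -0.146, 0.1714]
tool_rot: [[-0.929, 0.369, 0.002], [0.369, 0.929, -0.001], [-0.003, 0.0, -1.0]]
ft_force: [0.6, -0.4, -3.6]
width: 0.0332
grasp_force: 33.3
clock: 4.45
tcp_pos: [0.5295, -0.1457, 0.1667]
tool_rot: [[-0.929, 0.369, -0.002], [0.369, 0.929, 0.0], [0.002, -0.0, -1.0]]
ft_force: [-0.5, -0.1, -4.9]
width: 0.0331
grasp_force: 33.3
0.24 [382.3, 170.3] [0.49636989 0.34192223 0.02116028] [0.00432297 0.01297948 0.02116028 0.02526087 0.02780075]
216 172
```

View pics/lift.png

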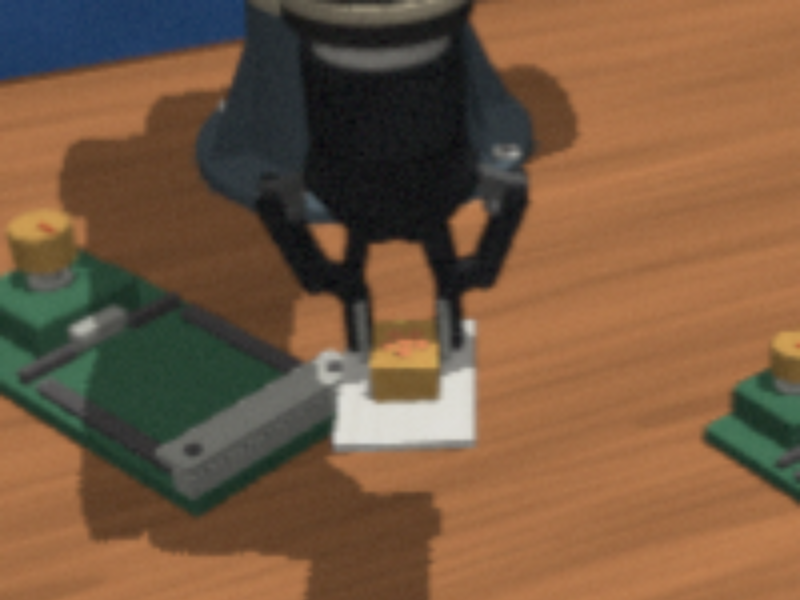

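```bash
python3 -m jog '[0,0.13,0.7,0,0.62, 0,0.13,0.7,0,0.62, 0,0.13,0.7,0,0.62, 0,0.13,0.7,0,0.62, 0,0.13,0.7,0,0.62]' >/dev/null;  python3 -m jog '[0,0.13,0.7,0,0.62, 0,0.13,0.7,0,0.62, 0,0.13,0.7,0,0.62, 0,0.13,0.7,0,0.62, 0,0.13,0.7,0,0.62]' >/dev/null;python3 -m jog '[0,0,0,0,0,0,0,0,0,0,0,0,0,0,0]';  python3 - <<'E'
from h import *
s=sensors.observe(); R=np.array(s['tool_rot']); print(np.degrees(np.arctan2(R[1,1],R[0,1])))
p,d,m=snap('wrist'); save(p,'wrist2.png')
X,u,v=cloud(d,m,d>0)
T=(X-s['tcp_pos'])@R   # tool frame
# plate top: gather white pixels within region
col=p[v,u].astype(int)
k=(np.abs(T[:,1])<.04)&(np.abs(T[:,0])<.09)&(T[:,2]>-.01)&(T[:,2]<.075)&(col.min(1)>120)&(np.ptp(col,axis=1)<40)
print(k.sum())
P=X[k]
np.save('pl.npy',P)
for it in range(3):
    A=np.c_[P[:,:2],np.ones(len(P))]; c=np.linalg.lstsq(A,P[:,2],rcond=None)[0]; r=P[:,2]-A@c; P=P[np.abs(r)<max(.0015,2*r.std())]
n=np.array([-c[0],-c[1],1]);n/=np.linalg.norm(n); print('n',n,'tilt',np.arccos(n[2]),len(P),r.std())
print('z range',P[:,2].min(),P[:,2].max(),'T',np.percentile((P-s['tcp_pos'])@R,[1,99],axis=0))
E
```

```text
clock: 5.63
tcp_pos: [0.5816, 0.134, 0.1669]
tool_rot: [[-0.964, -0.268, -0.002], [-0.268, 0.964, -0.001], [0.002, -0.0, -1.0]]
ft_force: [-0.7, -0.2, -4.5]
width: 0.0329
grasp_force: 33.3
105.52054607559764
17464
n [5.67736592e-03 8.67960915e-05 9.99983880e-01] tilt 0.005678059862503908 17209 0.0005683429243258333
z range 0.13782741577995453 0.14131216549682893 T [[-0.05738077 -0.03317736  0.02595373]
 [ 0.04696977  0.03417351  0.02856191]]
```

View pics/wrist2.png

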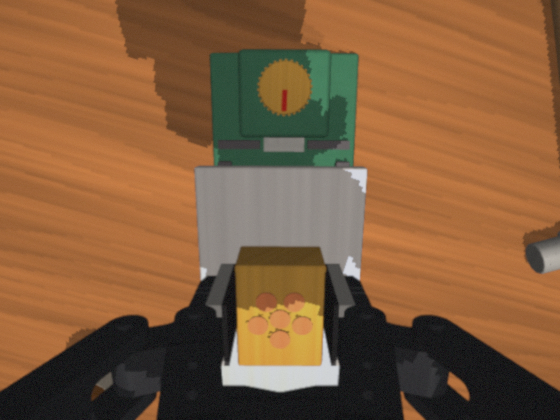

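Run:
```python
from h import *
s=sensors.observe(); R=np.array(s['tool_rot'])
p,d,m=snap('wrist')
X,u,v=cloud(d,m,d>0)
w=np.linalg.norm(X[:,:2]-[.502,.114],axis=1)
def est(X,tag):
    w=np.linalg.norm(X[:,:2]-[.502,.114],axis=1)
    k=(w<.03)&(X[:,2]>.060)&(X[:,2]<.072); c,r=cv2.minEnclosingCircle((X[k,:2]*1000).astype(np.float32)); print(tag,'screw',k.sum(),X[k].mean(0),c,r)
    T=X[:,:2]-[.502,.114]
    k=(w<.075)&(X[:,2]>.029)&(X[:,2]<.038); print(' housing',cv2.minAreaRect((X[k,:2]*1000).astype(np.float32)),k.sum())
    return
est(X,'wrist')
# nose / steel: pixels around (284,145)
k=(np.abs(u-284)<18)&(np.abs(v-145)<5); print('nose',np.median(X[k],0))
b=(w<.12)&(X[:,2]>.028)&(X[:,2]<.036)
p,d,m=snap('top'); X,u,v=cloud(d,m,d>0); est(X,'top')
L=np.array([np.cos(np.radians(15.5)),np.sin(np.radians(15.5))]); O=np.array([.5975,.141])
q=(X[:,:2]-O)@np.c_[L,[-L[1],L[0]]]
k=(q[:,0]>.035)&(q[:,0]<.09)&(np.abs(q[:,1])<.07)&(X[:,2]>.025)&(X[:,2]<.033); print('lip bedframe',k.sum(),np.percentile(q[k],[1,50,99],axis=0),cv2.minAreaRect((X[k,:2]*1000).astype(np.float32)))
print(s['clock'])
```

```text
wrist screw 2333 [0.50074473 0.11459374 0.06581618] (500.6880187988281, 114.61672973632812) 15.808759689331055
 housing ((502.84014892578125, 115.39925384521484), (56.3358039855957, 60.31582260131836), 14.834333419799805) 5676
nose [0.53551203 0.1242623  0.02446336]
top screw 20 [0.50404792 0.10346306 0.06514   ] (503.60205078125, 105.54930877685547) 9.8541841506958
 housing ((508.3662414550781, 99.67648315429688), (53.31272888183594, 28.785839080810547), 15.170623779296875) 190
lip bedframe 80 [[ 0.04722281 -0.05195491]
 [ 0.0584959  -0.04044696]
 [ 0.06871063 -0.02582165]] ((663.5222778320312, 119.86942291259766), (21.5423583984375, 28.28134536743164), 15.232149124145508)
5.6833
```

```bash
python3 -m jog '[0,-0.075,0.045,-0.7,0, 0,0,0,-0.7,0, 0,0,0,-0.7,0, 0,0,0,-0.5,0, 0,0,0,0,0]' 22 >/dev/null; python3 -m jog '[0,0,0,0,0,0,0,0,0,0]'
python3 - <<'E'
from h import *
s=sensors.observe()
O=np.array([.5974,.1409]); a=np.radians(15.3); L=np.array([np.cos(a),np.sin(a)]); N=np.array([-L[1],L[0]])
print('tcp bed',(s['tcp_pos'][:2]-O)@L*1e3,(s['tcp_pos'][:2]-O)@N*1e3)
p,d,m=snap('scene'); u,v=proj(s['tcp_pos'],m)[0].astype(int)
save(cv2.resize(p[v-50:v+70,u-80:u+80],(800,600),interpolation=cv2.INTER_CUBIC),'low.png')
E
```

```text
clock: 6.37
tcp_pos: [0.5799, 0.1357, 0.0655]
tool_rot: [[-0.964, -0.267, 0.002], [-0.267, 0.964, 0.0], [-0.002, -0.0, -1.0]]
ft_force: [0.6, 0.5, -3.9]
width: 0.0331
grasp_force: 33.3
tcp bed -18.195197472108568 -0.36621404491721155
```

View pics/low.png

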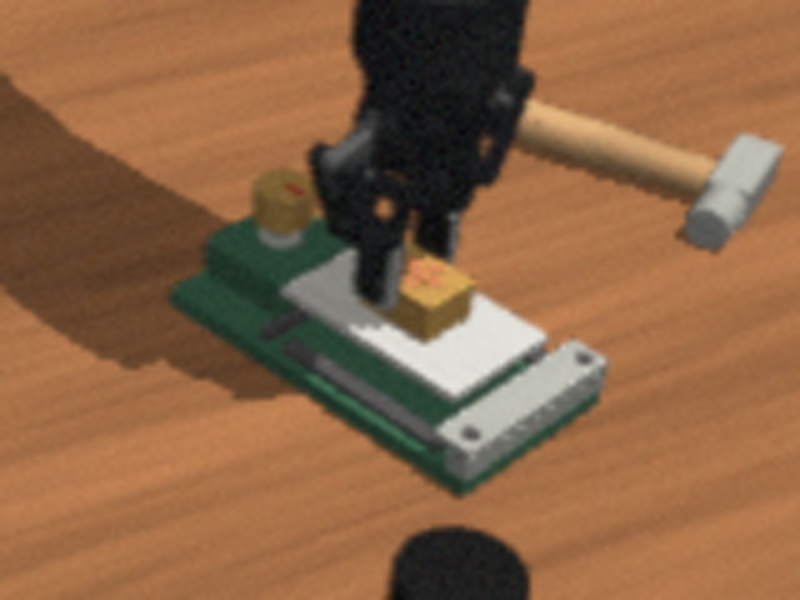

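```bash
python3 -m jog '[0,-0.03,0,-0.1,0, 0,0,0,-0.1,0, 0,0,0,0,0]' 20; python3 -m jog '[0,0,0,-0.075,0,0,0,0,0,0]' | grep -E 'pos|ft|grasp'; python3 -m jog '[0,0,0,-0.075,0,0,0,0,0,0]'| grep -E 'pos|ft|grasp'
python3 - <<'E'
from h import *
s=sensors.observe(); R=np.array(s['tool_rot']);p,d,m=snap('wrist');X,u,v=cloud(d,m,d>0);T=(X-s['tcp_pos'])@R;col=p[v,u].astype(int)
k=(np.abs(T[:,1])<.034)&(T[:,0]>.0)&(T[:,0]<.06)&(T[:,2]>.01)&(T[:,2]<.06)&(col.min(1)>90)&(np.ptp(col,axis=1)<40)
P=T[k]; 
for i in range(4):
    c=np.polyfit(P[:,0],P[:,2],1); r=P[:,2]-np.polyval(c,P[:,0]); P=P[np.abs(r)<.002]
print('tilt',c,len(P),np.percentile(P[:,0],[1,99]))
E
```

```text
clock: 6.67
tcp_pos: [0.5787, 0.1362, 0.0565]
tool_rot: [[-0.963, -0.268, 0.002], [-0.268, 0.963, 0.001], [-0.002, -0.0, -1.0]]
ft_force: [1.8, 0.8, 2.6]
width: 0.033
grasp_force: 34.2
tcp_pos: [0.5796, 0.1365, 0.054]
ft_force: [6.4, 1.9, 5.0]
grasp_force: 34.7
tcp_pos: [0.5802, 0.1367, 0.052]
ft_force: [5.6, 2.2, 10.7]
grasp_force: 35.7
tilt [-0.12186408  0.02685866] 15264 [0.00326286 0.04921165]
```

```bash
python3 -m jog '[0,0.07,0.02,0,0, 0,0,0,0,0]' | grep -E 'pos|ft|grasp'; python3 -m jog '[0,0.07,0.02,0,0,0,0,0,0,0]' | grep -E 'pos|ft|grasp'; python3 -m jog '[0,0.07,0.02,0,0,0,0,0,0,0]'| grep -E 'pos|ft|grasp'
cat > t.py <<'E'
from h import *
s=sensors.observe(); R=np.array(s['tool_rot']);p,d,m=snap('wrist');X,u,v=cloud(d,m,d>0);T=(X-s['tcp_pos'])@R;col=p[v,u].astype(int)
k=(np.abs(T[:,1])<.034)&(T[:,0]>.0)&(T[:,0]<.06)&(T[:,2]>.01)&(T[:,2]<.06)&(col.min(1)>90)&(np.ptp(col,axis=1)<40)
P=T[k]; 
for i in range(4):
    c=np.polyfit(P[:,0],P[:,2],1); r=P[:,2]-np.polyval(c,P[:,0]); P=P[np.abs(r)<.002]
O=np.array([.5974,.1409]); a=np.radians(15.3); L=np.array([np.cos(a),np.sin(a)]); N=np.array([-L[1],L[0]])
print('tilt',c,len(P),np.percentile(P[:,0],[1,99]),'tcp bed',(s['tcp_pos'][:2]-O)@L*1e3,(s['tcp_pos'][:2]-O)@N*1e3,s['tcp_pos'][2],s['clock'])
save(p,'w%d.png'%(s['clock']*10))
E
python3 t.py
```

```text
tcp_pos: [0.5807, 0.1368, 0.0519]
ft_force: [-14.1, -3.7, 28.6]
grasp_force: 37.8
tcp_pos: [0.5828, 0.1374, 0.0517]
ft_force: [-16.7, -4.1, 31.8]
grasp_force: 38.1
tcp_pos: [0.5856, 0.1381, 0.0515]
ft_force: [-17.4, -3.8, 29.4]
grasp_force: 37.8
tilt [-0.10156514  0.02655895] 14003 [0.00424702 0.04924189] tcp bed -12.146498298079324 0.4668142120810869 0.05151708085478196 7.55
```

```bash
python3 -m jog '[0,0.06,0.015,0.02,0, 0,0,0,0,0]' | grep -E 'pos|ft|grasp'; python3 -m jog '[0,0.05,0.012,0,0,0,0,0,0,0]' | grep -E 'pos|ft|grasp';python3 t.py
```

```text
tcp_pos: [0.5888, 0.139, 0.0513]
ft_force: [-2.8, -1.2, 0.6]
grasp_force: 34.4
tcp_pos: [0.5907, 0.1395, 0.0509]
ft_force: [-4.7, -1.6, 4.2]
grasp_force: 34.9
tilt [-0.08768948  0.02662517] 14003 [0.00453035 0.04904375] tcp bed -6.82412270215947 0.3655443780549133 0.050860618838740324 7.9333
```

```bash
python3 -m jog '[0,-0.03,-0.01,-0.06,0, 0,0,0,0,0]' | grep -E 'pos|ft|grasp'; python3 -m jog '[0,0,0,-0.06,0,0,0,0,0,0]' | grep -E 'pos|ft|grasp';python3 t.py
```

```text
tcp_pos: [0.5894, 0.1391, 0.0481]
ft_force: [-2.5, 0.4, 3.0]
grasp_force: 34.8
tcp_pos: [0.5893, 0.139, 0.0456]
ft_force: [-4.0, -0.3, 2.7]
grasp_force: 35.0
tilt [-0.0191303   0.02660141] 14578 [0.00304806 0.04717681] tcp bed -8.272181603512792 0.2792956487938211 0.04560420102382548 8.3167
```

```bash
python3 -m jog '[0,0,0,-0.04,0, 0,0,0,0,0]' | grep -E 'pos|ft|grasp'; python3 -m jog '[1,0,0,0,0,1,0,0,0,0,1,0,0,0,0,1,0,0,0.5,0,1,0,0,1,0]' | grep -E 'pos|ft|width'; python3 -m jog '[1,0,0,1,0,1,0,0,1,0,1,-0.8,-0.2,0,0,1,-0.8,-0.2,0,0,1,-0.8,-0.2,0,0]'
cat > m.py <<'E'
from h import *
O=np.array([.5974,.1409]); a=np.radians(15.3); L=np.array([np.cos(a),np.sin(a)]); N=np.array([-L[1],L[0]])
s=sensors.observe(); p,d,m=snap('wrist'); X,u,v=cloud(d,m,d>0); Q=np.c_[(X[:,:2]-O)@L,(X[:,:2]-O)@N,X[:,2]]; col=p[v,u].astype(int)
k=(np.abs(Q[:,1])<.04)&(Q[:,0]>-.0585)&(Q[:,0]<.046)&(Q[:,2]>.012)&(Q[:,2]<.026)&(col.min(1)>110)&(np.ptp(col,axis=1)<45)
P=Q[k]; print('plate',cv2.minAreaRect((P[:,:2]*1000).astype(np.float32)),np.percentile(P,[1,99],axis=0))
A=np.c_[P[:,:2],np.ones(len(P))]; c=np.linalg.lstsq(A,P[:,2],rcond=None)[0]; print('plane',c)
k=(np.abs(Q[:,1])<.03)&(np.abs(Q[:,0])<.04)&(Q[:,2]>.036)&(Q[:,2]<.046); print('block',cv2.minAreaRect((Q[k][:,:2]*1000).astype(np.float32)))
k=(np.linalg.norm(Q[:,:2]-[-.1,0],axis=1)<.03)&(Q[:,2]>.06)&(Q[:,2]<.072); print('screw',X[k].mean(0),cv2.minEnclosingCircle((X[k,:2]*1000).astype(np.float32)))
red=k&(col[:,0]>150)&(col[:,1]<90); c=X[k].mean(0); r=X[red].mean(0)-c if red.any() else np.zeros(3); print('red',red.sum(),np.degrees(np.arctan2(r[1],r[0])),s['clock'],s['tcp_pos'],s['qpos'][5])
save(p,'m%d.png'%(s['clock']*10))
E
python3 m.py; ls pics
```

```text
tcp_pos: [0.5895, 0.139, 0.0445]
ft_force: [-4.9, -1.8, 4.2]
grasp_force: 35.1
tcp_pos: [0.587, 0.1385, 0.1009]
ft_force: [0.5, -0.2, -0.3]
width: 0.0852
clock: 9.37
tcp_pos: [0.4933, 0.115, 0.1849]
tool_rot: [[-0.963, -0.268, 0.002], [-0.268, 0.963, 0.0], [-0.002, -0.0, -1.0]]
ft_force: [0.5, 0.5, -0.2]
width: 0.0852
grasp_force: 0.0
plate ((-6.120151519775391, 0.946075439453125), (104.19910430908203, 71.82884979248047), 0.017780086025595665) [[-0.05559034 -0.03378655  0.01255077]
 [ 0.04506184  0.03528166  0.01945186]]
plane [0.0034654  0.00012809 0.01780867]
block ((-0.8484687805175781, 0.4800853729248047), (45.150848388671875, 34.0844841003418), 0.39929309487342834)
screw [0.50010609 0.11438318 0.06569976] ((501.0357971191406, 114.7945327758789), 15.990443229675293)
red 34 12.63408537443765 9.3667 [0.49325997 0.11498194 0.18494934] -0.042106725681887204
crop0.png
lift.png
low.png
m93.png
scene0.png
top0.png
w75.png
w79.png
w83.png
wrist1.png
wrist2.png
```

```bash
cat > q.py <<'E'
from cell import sensors
import numpy as np
s=sensors.observe(); R=np.array(s['tool_rot']); print('T',round(s['clock'],2),'q6 %.2f'%s['qpos'][5],'yang %.1f'%np.degrees(np.arctan2(R[1,1],R[0,1])),'tcp',np.round(s['tcp_pos'],4),'F',np.round(s['ft_force'],1),'M',np.round(s['torque'],3),'w %.4f g %.1f'%(s['width'],s['grasp_force']))
E
python3 -m jog '[1,0.19,0,-0.6,0, 1,0,0,-0.8,0, 1,0,0,-0.8,0, 1,0,0,-0.6,0, 1,0,0,-0.17,0]' 22 >/dev/null; python3 -m jog '[1,0,0,0,0,1,0,0,0,0,1,0,0,0,0]'>/dev/null; python3 q.py; python3 -m jog '[0,0,0,0,0,0,0,0,0,0,0,0,0,0,0,0,0,0,0,0,0,0,0,0,0]'>/dev/null;  python3 q.py
```

```text
T 10.08 q6 -0.05 yang 105.5 tcp [0.5023 0.1153 0.0673] F [0.2 0.6 0.1] M [ 0.007 -0.005  0.031] w 0.0856 g 0.0
T 10.5 q6 -0.05 yang 105.5 tcp [0.5015 0.1147 0.066 ] F [-1.6 -6.2 11.1] M [-1.405  0.256  0.03 ] w 0.0292 g 22.6
```

```bash
python3 -m jog '[0,0,0,0,-0.5,0,0,0,0,-1,0,0,0,0,-1,0,0,0,0,-1,0,0,0,0,-1]'>/dev/null;  python3 q.py; python3 -m jog '[0,0,0,0,-1,0,0,0,0,-1,0,0,0,0,-1,0,0,0,0,-1,0,0,0,0,0]'>/dev/null;  python3 q.py
python3 - <<'E'
from h import *
exec(open('m.py').read().split("k=(np.abs(Q[:,1])<.04)")[0])
save(p[0:240,130:430],'turn.png')
E
```

```text
T 10.92 q6 0.43 yang 78.2 tcp [0.5015 0.1148 0.0661] F [-0.4 -2.5  6.6] M [-0.615  0.106  0.094] w 0.0291 g 22.3
T 11.33 q6 0.85 yang 54.1 tcp [0.5015 0.1149 0.0661] F [-0.3 -2.2  6.1] M [-0.405  0.056  0.028] w 0.0291 g 22.3
```

View pics/turn.png

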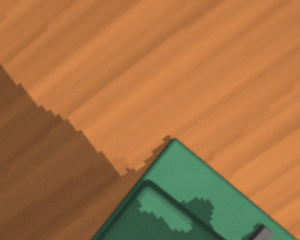

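```bash
for i in 1; do python3 -m jog '[0,0,0,0,-1,0,0,0,0,-1,0,0,0,0,-1,0,0,0,0,-1,0,0,0,0,-1]'>/dev/null;  python3 q.py; python3 -m jog '[0,0,0,0,-1,0,0,0,0,-1,0,0,0,0,-1,0,0,0,0,-1,0,0,0,0,-1]'>/dev/null;  python3 q.py;  python3 -m jog '[0,0,0,0,-1,0,0,0,0,-1,0,0,0,0,-1,0,0,0,0,-1,0,0,0,0,-1]'>/dev/null;  python3 q.py; python3 -m jog '[0,0,0,0,-1,0,0,0,0,-1,0,0,0,0,-1,0,0,0,0,-1,0,0,0,0,0]'>/dev/null;  python3 q.py; done; python3 -m jog '[1,0,0,0,0,1,0,0,0,0,1,0,0,0,0,1,0,0,0,0,1,0,0,0,0]'>/dev/null; python3 q.py; python3 -m jog '[1,0,0,1,0,1,0,0,1,0,1,0,0,1,0,1,0,0,0,0,1,0,0,0,0]'>/dev/null; python3 m.py
```

```text
T 11.8 q6 1.37 yang 24.2 tcp [0.5017 0.1151 0.0661] F [ 0.7 -0.7  5.4] M [-0.187 -0.221  0.15 ] w 0.0291 g 22.3
T 12.22 q6 1.90 yang -5.8 tcp [0.5019 0.1151 0.0661] F [ 2.5 -0.7  3.8] M [-0.172 -0.552  0.025] w 0.0291 g 22.2
T 12.63 q6 2.42 yang -35.8 tcp [0.5021 0.115  0.0662] F [ 3.6 -1.3  1.7] M [-0.378 -0.816  0.053] w 0.0288 g 22.1
T 13.05 q6 2.84 yang -59.9 tcp [0.5022 0.1149 0.0662] F [ 4.7 -1.7  2.8] M [-0.565 -0.922  0.034] w 0.0291 g 22.1
T 13.47 q6 2.83 yang -59.5 tcp [0.501  0.1151 0.0655] F [-0.2  0.3  1. ] M [ 0.036  0.036 -0.036] w 0.0849 g 0.0
plate ((-6.211601257324219, 0.6338386535644531), (104.5132064819336, 71.43148803710938), 0.1520514339208603) [[-0.05637725 -0.03347273  0.01613854]
 [ 0.0451996   0.03554313  0.02417777]]
plane [-0.00468827  0.00151112  0.01794688]
block ((-0.11480522155761719, 0.7979221343994141), (44.273895263671875, 34.32920837402344), 0.05536709353327751)
screw [0.50143737 0.11540734 0.06569579] ((500.63177490234375, 114.91023254394531), 15.862109184265137)
red 63 -144.84375263257039 13.8833 [0.50238724 0.11538336 0.18772757] 2.8342735355194972
```

```bash
J='python3 -m jog'; 
python3 -m jog '[1,0,0,0,1,1,0,0,0,1,1,0,0,0,1,1,0,0,0,1,1,0,0,0,1]'>/dev/null; python3 -m jog '[1,0,0,0,1,1,0,0,0,1,1,0,0,0,1,1,0,0,0,1,1,0,0,0,1]'>/dev/null; python3 -m jog '[1,0,0,0,1,1,0,0,0,1,1,0,0,0,1,1,0,0,0,1,1,0,0,0,1]'>/dev/null; python3 -m jog '[1,0,0,0,1,1,0,0,0,1,1,0,0,0,1,1,0,0,0,1,1,0,0,0,1]'>/dev/null; python3 -m jog '[1,0,0,0,1,1,0,0,0,1,1,0,0,0,1,1,0,0,0,1,1,0,0,0,1]'>/dev/null; python3 -m jog '[1,0,0,0,1,1,0,0,0,1,1,0,0,0,1,1,0,0,0,1,1,0,0,0,1]'>/dev/null; python3 -m jog '[1,0,0,0,1,1,0,0,0,1,1,0,0,0,1,1,0,0,0,1,1,0,0,0,1]'>/dev/null; python3 -m jog '[1,0,0,0,1,1,0,0,0,1,1,0,0,0,1,1,0,0,0,1,1,0,0,0,1]'>/dev/null; python3 -m jog '[1,0,0,0,1,1,0,0,0,1,1,0,0,0,1,1,0,0,0,0,1,0,0,0,0]'>/dev/null; python3 q.py; python3 m.py | tail -2
```

```text
T 17.68 q6 -1.67 yang -161.7 tcp [0.5005 0.1149 0.1844] F [-0.3  0.6 -0.1] M [0.005 0.011 0.015] w 0.0855 g 0.0
screw [0.50139606 0.11417186 0.06585606] ((501.0927429199219, 115.10355377197266), 16.074981689453125)
red 0 0.0 17.6833 [0.50049137 0.11493295 0.18443341] -1.6653382493018563
```

Screw centre about (0.501, 0.115), so go straight down, grip and turn in 30° steps, checking the moment.

```bash
python3 -m jog '[1,0,0,-0.6,0, 1,0,0,-0.8,0, 1,0,0,-0.8,0, 1,0,0,-0.6,0, 1,0,0,-0.15,0]' 25 >/dev/null; python3 -m jog '[1,0,0,0,0,1,0,0,0,0,0,0,0,0,0,0,0,0,0,0,0,0,0,0,0]'>/dev/null; python3 -m jog '[0,0,0,0,0,0,0,0,0,0,0,0,0,0,0]'>/dev/null; python3 q.py
python3 -m jog '[0,0,0,0,-1,0,0,0,0,-1,0,0,0,0,-1,0,0,0,0,-1,0,0,0,0,-1]'>/dev/null;  python3 q.py; python3 -m jog '[0,0,0,0,-1,0,0,0,0,-1,0,0,0,0,-1,0,0,0,0,-1,0,0,0,0,-1]'>/dev/null;  python3 q.py;  python3 -m jog '[0,0,0,0,-1,0,0,0,0,-1,0,0,0,0,-1,0,0,0,0,-1,0,0,0,0,-1]'>/dev/null;  python3 q.py; python3 -m jog '[0,0,0,0,-1,0,0,0,0,-1,0,0,0,0,-1,0,0,0,0,-1,0,0,0,0,-1]'>/dev/null;  python3 q.py;python3 -m jog '[0,0,0,0,-1,0,0,0,0,-1,0,0,0,0,-1,0,0,0,0,-1,0,0,0,0,-1]'>/dev/null;  python3 q.py
```

```text
T 18.82 q6 -1.67 yang -161.5 tcp [0.5017 0.1152 0.0683] F [0.5 0.2 6.7] M [ 0.015 -0.035  0.049] w 0.0290 g 25.1
T 19.23 q6 -1.14 yang 168.2 tcp [0.502  0.1153 0.0683] F [2.1 0.5 5.3] M [-0.007 -0.484  0.033] w 0.0292 g 25.0
T 19.65 q6 -0.62 yang 138.2 tcp [0.5022 0.1151 0.0683] F [ 3.8 -1.8  3.4] M [-0.211 -0.767  0.079] w 0.0286 g 24.9
T 20.07 q6 -0.09 yang 108.2 tcp [0.5024 0.1149 0.0683] F [ 4.7 -2.6  2.1] M [-0.629 -1.027  0.132] w 0.0290 g 24.8
T 20.48 q6 0.43 yang 78.2 tcp [0.5023 0.1146 0.0683] F [ 4.6 -5.2  2.7] M [-1.091 -1.017  0.062] w 0.0289 g 24.9
T 20.9 q6 0.95 yang 48.2 tcp [0.5022 0.1144 0.0683] F [ 4.3 -6.3  4.5] M [-1.451 -0.714  0.054] w 0.0289 g 25.0
```

```bash
python3 -m jog '[0,0,0,0,-1,0,0,0,0,-1,0,0,0,0,0]'>/dev/null;  python3 q.py; python3 -m jog '[0,0,0,0,-1,0,0,0,0,-1,0,0,0,0,0]'>/dev/null;  python3 q.py;  python3 -m jog '[0,0,0,0,-1,0,0,0,0,-0.5,0,0,0,0,0]'>/dev/null;  python3 q.py;python3 -m jog '[0,0,0,0,0]'>/dev/null;  python3 q.py;python3 -m jog '[0,0,0,0,0]'>/dev/null;  python3 q.py;python3 -m jog '[0,0,0,0,0]'>/dev/null;  python3 q.py
```

```text
T 21.15 q6 1.17 yang 36.1 tcp [0.5022 0.1143 0.0683] F [ 4.  -7.3  4.2] M [-1.512 -0.676  0.059] w 0.0285 g 25.0
T 21.4 q6 1.38 yang 24.1 tcp [0.5021 0.1143 0.0683] F [ 3.2 -7.5  5.7] M [-1.557 -0.566  0.045] w 0.0288 g 25.1
T 21.65 q6 1.53 yang 15.3 tcp [0.502  0.1143 0.0683] F [ 2.5 -8.5  5.6] M [-1.709 -0.493  0.094] w 0.0292 g 25.1
T 21.73 q6 1.53 yang 15.5 tcp [0.502  0.1142 0.0683] F [ 1.9 -7.5  5.7] M [-1.632 -0.453  0.103] w 0.0291 g 25.1
T 21.82 q6 1.53 yang 15.5 tcp [0.502  0.1142 0.0683] F [ 2.2 -8.   6.4] M [-1.676 -0.447  0.079] w 0.0289 g 25.1
T 21.9 q6 1.53 yang 15.5 tcp [0.502  0.1143 0.0683] F [ 2.3 -8.8  6.8] M [-1.644 -0.478  0.034] w 0.0289 g 25.1
```

```bash
s(){ python3 q.py | grep -o 'M.*\]\|yang [-0-9.]*'; }
python3 -m jog '[0,0,0,0,-1,0,0,0,0,-0.5,0,0,0,0,0]'>/dev/null; s; python3 -m jog '[0,0,0,0,0]'>/dev/null; s; python3 -m jog '[0,0,0,0,0]'>/dev/null; s
python3 -m jog '[0,0,0,0,-1,0,0,0,0,-0.5,0,0,0,0,0]'>/dev/null; s; python3 -m jog '[0,0,0,0,0]'>/dev/null; s; python3 -m jog '[0,0,0,0,0]'>/dev/null; s
```

```text
yang 6.3
M [-1.607 -0.366  0.054]
yang 6.5
M [-1.649e+00 -3.250e-01  1.000e-03]
yang 6.5
M [-1.655 -0.348  0.062]
yang -2.7
M [-1.594 -0.263  0.098]
yang -2.5
M [-1.692 -0.215  0.058]
yang -2.5
M [-1.686 -0.241  0.079]
```

```bash
s(){ python3 q.py | grep -o 'M.*\]\|yang [-0-9.]*'|tr '\n' ' '; echo; }
python3 -m jog '[0,0,0,0,-1,0,0,0,0,-0.5,0,0,0,0,0]'>/dev/null; s; python3 -m jog '[0,0,0,0,0]'>/dev/null; s; python3 -m jog '[0,0,0,0,0]'>/dev/null; s; python3 -m jog '[0,0,0,0,0]'>/dev/null; s
python3 -m jog '[0,0,0,0,-1,0,0,0,0,-0.5,0,0,0,0,0]'>/dev/null; s; python3 -m jog '[0,0,0,0,0]'>/dev/null; s; python3 -m jog '[0,0,0,0,0]'>/dev/null; s; python3 -m jog '[0,0,0,0,0]'>/dev/null; s
```

```text
yang -11.7 M [-1.594 -0.092  0.07 ] 
yang -11.5 M [-1.686 -0.101  0.037] 
yang -11.5 M [-1.68  -0.166  0.052] 
yang -11.5 M [-1.655 -0.165  0.037] 
yang -20.7 M [-1.619 -0.028  0.054] 
yang -20.5 M [-1.575  0.029  0.099] 
yang -20.5 M [-1.61  -0.04   0.053] 
yang -20.5 M [-1.575 -0.017  0.09 ]
```

```bash
s(){ python3 q.py | grep -o 'M.*\]\|yang [-0-9.]*'|tr '\n' ' '; echo; }
python3 -m jog '[0,0,0,0,-1,0,0,0,0,-0.5,0,0,0,0,0]'>/dev/null; s; python3 -m jog '[0,0,0,0,0]'>/dev/null; s; python3 -m jog '[0,0,0,0,0]'>/dev/null; s; python3 -m jog '[0,0,0,0,0]'>/dev/null; s
python3 -m jog '[0,0,0,0,-1,0,0,0,0,-0.5,0,0,0,0,0]'>/dev/null; s; python3 -m jog '[0,0,0,0,0]'>/dev/null; s; python3 -m jog '[0,0,0,0,0]'>/dev/null; s; python3 -m jog '[0,0,0,0,0]'>/dev/null; s
```

```text
yang -29.7 M [-1.57   0.051  0.079] 
yang -29.5 M [-1.633  0.115  0.077] 
yang -29.5 M [-1.587  0.102  0.114] 
yang -29.5 M [-1.539  0.08   0.09 ] 
yang -38.7 M [-1.527  0.199  0.21 ] 
yang -38.5 M [-1.509  0.215  0.139] 
yang -38.5 M [-1.488  0.198  0.182] 
yang -38.5 M [-1.507  0.17   0.163]
```

```bash
python3 -m jog '[1,0,0,0,0,1,0,0,0,0,1,0,0,0,0,1,0,0,0,0,1,0,0,0,0]'>/dev/null; python3 q.py; python3 -m jog '[1,0,0,1,0,1,0,0,1,0,1,0,0,1,0,1,0,0,0,0,1,0,0,0,0]'>/dev/null; python3 q.py; python3 m.py; ls pics | grep ^m
```

```text
T 25.15 q6 2.47 yang -38.5 tcp [0.5011 0.1151 0.0675] F [0.1 0.1 0.2] M [ 0.005  0.007 -0.006] w 0.0849 g 0.0
T 25.57 q6 2.47 yang -38.5 tcp [0.5024 0.1154 0.1897] F [ 0.  -0.5 -0.9] M [0.048 0.017 0.019] w 0.0854 g 0.0
plate ((-6.254901885986328, 0.16656494140625), (104.47460174560547, 71.57762145996094), 0.03938179463148117) [[-0.05650344 -0.03356626  0.01598006]
 [ 0.04520051  0.03538092  0.02499985]]
plane [-0.01427956  0.00059849  0.01806388]
block ((1.3411064147949219, 0.9245529174804688), (44.03667068481445, 34.66889190673828), 0.1544010192155838)
screw [0.50121513 0.11557824 0.06564972] ((500.671875, 114.75614929199219), 15.849428176879883)
red 65 -8.332478904060407 25.5667 [0.5024136  0.11541224 0.18971626] 2.4678586434985834
m138.png
m176.png
m255.png
m93.png
```

```bash
python3 -m jog '[1,0.5,0.1,1,0,1,0.5,0.1,0,0,1,0,0,0,0,1,0,0,0,0,1,0,0,0,0]'>/dev/null
python3 - <<'E'
from h import *
O=np.array([.5974,.1409]); a=np.radians(15.3); L=np.array([np.cos(a),np.sin(a)]); N=np.array([-L[1],L[0]])
p,d,m=snap('wrist'); X,u,v=cloud(d,m,d>0); Q=np.c_[(X[:,:2]-O)@L,(X[:,:2]-O)@N,X[:,2]]
k=(np.abs(Q[:,1])<.033)&(Q[:,0]>-.046)&(Q[:,0]<.04)&(Q[:,2]>.012)&(Q[:,2]<.026)&~((np.abs(Q[:,0])<.03)&(np.abs(Q[:,1])<.022))
P=Q[k]
for i in range(3):
    A=np.c_[P[:,:2],np.ones(len(P))]; c=np.linalg.lstsq(A,P[:,2],rcond=None)[0]; r=P[:,2]-A@c; P=P[np.abs(r)<.0015]
print(c,len(P),r.std()); save(p,'end.png'); print(sensors.observe()['clock'],optics.camera_model('wrist')['fx'])
E
```

```text
[-0.00038951  0.0017652   0.01788252] 4022 0.0006585917574178351
26.0833 378.6892982278975
```

View pics/end.png

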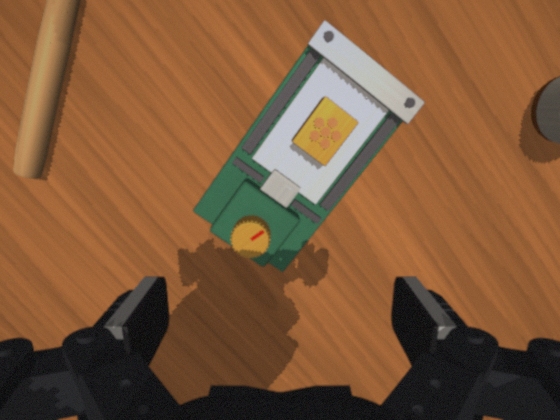

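The picture shows the plate flat in the pocket with its stamp block at (326,131) and its far end under the lip at (366,70). The tongue's nose at (280,187) is over the near edge, and the thumbscrew at (250,237) is free of the gripper.

```bash
python3 -c "
from cell import env
print(env.finish_job())"
```

```text
the job is handed in; nothing more can be done
None
```

The plate lies flat in the small green bed with its far end under the lip. The thumbscrew is turned about 380° until the torque rose, then let go; I handed the job in at about 26 s, and no verdict came back.

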